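Clear the file off the kiln console and start the kiln

ROBOT

A 6-joint arm with a two-finger parallel gripper is mounted at the origin on the work surface. World frame = base frame: x ahead of the robot, y to its left, z up, the work surface at z = 0. Lengths are in m, angles in degrees, forces in N, time in s.
With the tool pointing down it reaches from about 0.25 to 0.775 m from the base axis. Payload 8.9 kg.
Tool frame: the origin (TCP) lies on the mounting face of the last link; the fingertips stand 173 mm ahead of it and the grasp point (between the pads) lies 155 mm ahead of it; z points along the fingers, x is the direction in which the jaws open and shut, and the axes are right-handed (so a half turn about z gives the same grasp; the last joint's range is limited). The gripper opens to 85 mm and grips with 20 to 120 N. Pads are 22 mm wide; open, the fingers measure 114 mm over their backs; the gripper's body (76 mm by 85 mm) begins 54 mm behind the grasp point. The pads swing forward as they close: fully open they stand 13 mm farther back than shut.
Start: joints at [64.498, 16.656, -8.789, 64.555, 0, 82.019], TCP at [0.158, 0.501, 0.405] pointing down, gripper open.
Joint ranges: [-144.48, 144.48], [-52.06, 99.96], [-74.48, 78.29], [-112.23, 115.85], [-86.99, 84.42], [-180, 180]. Speed limits (degrees/s): [127.2, 127.2, 159.86, 180, 180, 180].

INTERFACE

Orientations are given as [roll, pitch, yaw] about the fixed x, y, z axes, in that order (R = Rz(yaw) Ry(pitch) Rx(roll)).
In Python, from cell import env gives the robot as it stands.
- The arm moves only by the tool move_arm, never from a script. Its argument "motion" is a list of rows, each a list of 3 entries, a list of its own where there are three numbers: the finger opening in cm, from 0 to 8.54, then the shift along the world's x, y, z in cm, then the turn, a rotation vector about the world's x, y, z in degrees. In form: [[fingers, [x, y, z], [rx, ry, rz]], ...]. A call has 1 to 8 rows; each row shifts and turns the commanded pose from where the row before left it; what a row does not reach is not made up. A row lasts 1/10 s, in which the tool goes at most 50 mm and 8.59 degrees, less where a joint would pass 70% of its speed; a pose out of reach is approached as far as the arm can. A call is refused whole if a number of a shift passes 5 or a number of a turn 8.59, either way. A call with a gripper value outside its range is refused whole. The fingers move at their own pace and stop on an object; "squeeze" is the grip in N (left out, the last holds). Time passes only in rows, so rows that do not move let the fingers close. It gives the time, the measured TCP pose, the force and the opening at its end, in the units of the state.
- env.sense(): the state, without advancing time (a new reading comes with each control period).
- env.camera(name): name is "scene" or "top"; returns (picture, depth): 400x640x3 uint8, red, green, blue; 400x640 float32, m along the optical axis (not along the pixel's ray), 0 where there is no reading.
- env.camera_info(name): a dict with "fov_y" (degrees; the focal length in pixels is half the picture's height over the tangent of half this angle, whatever the lens; pixels are square), "cx", "cy" (the principal point, pixels), "xyz" and "attitude" of the camera in the world. Camera axes: x right, y down, z forward; pixel columns grow to the right and rows downward; lengths in m; the calibration is good to about 2 mm. A picture is of the moment at which its call begins. camera_info takes no time and is no camera call.
- env.close_job(): hands the job in, once; it reports no verdict.
The state is a dict: "t": time; "joint_positions": joint angles; "qvel": joint speeds; "joint_torque": joint torques, N m; "eef_pos": TCP position; "ee_rot": TCP orientation; "ft_force": force on the tool from outside, world axes, zero at the start; "moment": the same for the moment, N m; "opening": finger opening in m.
Only numpy, scipy, OpenCV 4.12 (cv2) and the standard library are available. Lean on these libraries where they do the work, as an engineer would, in place of code of your own. Each camera call takes 0.05 s, during which the arm holds its last target.

TASK

Someone left a hand file lying across the kiln's control console, over its keys. Lift it off and lay it gently down in the wooden tray so that it lies flat on the floor of the tray, then start the kiln by pressing its keys right down one at a time, letting each spring back: first the round key, then the long bar key, then the square key. Press no key before the file is in the tray, never press the plus-shaped key, and leave the little tub and the anvil between console and tray where they stand.

Things in the scene. Friction and masses are not known exactly. Their poses are not given: they have to be found in the camera images.
- file: The hand file, 280 long overall, lying with its flat underside on the console's two cheeks, above the keys. Origin: underside at the balance point; x towards the tip, z up. Steel blade 24 wide, 10 thick, from x = -45 to x = +130; wooden handle 26 wide, 18 thick, from x = -150 to x = -45. About 0.3 kg.
- file_tip (a point): Middle of the blade's end, at the underside, x = +130 on the file.
- file_butt (a point): Middle of the handle's end, at the underside, x = -150 on the file.
- tray: Shallow open wooden tray fixed to the bench, 130 (its x) by 340 (its y) by 28 high outside, walls and floor 5 thick. Origin: centre of its underside, on the bench. It may be left or right.
- console: The kiln console, a grey steel box fixed to the bench, left or right, 130 (its x) by 216 (its y). Origin: centre of its underside. Deck at z 50; a cheek 12 thick at each y end rises to z 80. Four white spring keys stand between them at y = -69, -23, 23, 69 in varying order, tops at z 62, below the file. Pitch 46.
- round_key_top (a point): Centre of the top of the round key, a disc 18 across.
- bar_key_top (a point): Centre of the top of the bar key, a narrow bar 38 (console's x) by 12.
- square_key_top (a point): Centre of the top of the square key, 28 by 28.
- cross_key_top (a point): Centre of the top of the plus-shaped key, two crossing bars 32 by 10: it aborts the firing.
- round_key (a joint): Travel of the round key: 0 up, 0.006 m fully down (about 4 N); springs back.
- bar_key (a joint): Travel of the bar key: 0 up, 0.006 m fully down (about 4 N); springs back.
- square_key (a joint): Travel of the square key: 0 up, 0.006 m fully down (about 4 N); springs back.
- cross_key (a joint): Travel of the cross key: 0 up, 0.006 m fully down (about 4 N); springs back.
- tub: Bystander: small white plastic tub, 52 across x 45 high, with a lid, between console and tray (mm). Origin: underside.
- anvil: Bystander: small steel anvil, 70 x 40 x 48 high with a 30 long horn, between console and tray (mm). Origin: underside.

How it is judged:
By the outcome, as a careful person would: the job done as asked, in the order asked, and still so for the second after the job is handed in, with the robot touching nothing.
It also fails if it takes over 61 s, if anything falls off the work surface, if the arm or the gripper's body presses on something with over 40 N, if the wrist force passes 120 N, or if a joint passes its speed limit or range.

## Working session

There is one attempt and no reset: what is moved stays moved. The work goes in short steps, Python scripts to look and compute and a tool call to move; the robot and the scene stay as the last step left them, time stands still between calls to the robot, and variables do not carry over. Pictures are saved under pics/ and viewed, and the job is handed in when it is done.

Besides the shell and the picture viewer there is one more tool, called after "Emit:" in YAML: its name, and indented under it one key for each argument. move_arm: Moves the arm, as the interface text tells. Its arguments: {"type":"object","properties":{"motion":{"type":"array"},"squeeze":{"type":"number"}},"required":["motion"]}

```bash
mkdir -p pics && ls
cat > h.py <<'E'
import numpy as np, cv2
from cell import env
from scipy.spatial.transform import Rotation as R
def info(n):
    i=env.camera_info(n); return i
E
python3 - <<'E'
from h import *
s=env.sense()
print(s)
for n in ("scene","top"):
    print(n,env.camera_info(n))
    p,d=env.camera(n)
    cv2.imwrite(f"pics/{n}0.png",p[:,:,::-1]); np.save(f"{n}0.npy",d)
E
```

```text
pics
{'t': 0.0, 'joint_positions': array([ 6.44975968e+01,  1.66892092e+01, -8.82967187e+00,  6.45541987e+01,
        7.56071546e-05,  8.20207765e+01]), 'qvel': array([ 0.06730561, -0.01435693,  0.02204892, -0.01858478, -0.11088733,
        0.08375426]), 'joint_torque': array([ 1.28427280e-03, -5.37137640e+01,  3.31373513e+01,  1.58671016e-02,
       -1.92465741e-04, -7.11147749e-06]), 'eef_pos': array([0.15796326, 0.5004603 , 0.40413871]), 'ee_rot': array([-1.79989781e+02,  7.23617575e-02,  7.24768268e+01]), 'ft_force': array([ 0.74568017, -0.64401843, -0.56709952]), 'moment': array([-0.04242418, -0.04292069, -0.02558941]), 'opening': 0.0853443178950167}
scene {'fov_y': 55.03954510932331, 'cx': 313.12662354458945, 'cy': 195.47066061544137, 'xyz': array([1.02326696, 0.63392994, 0.60933842]), 'attitude': array([-124.21156705,   -0.76770243,  145.11682777])}
top {'fov_y': 44.96288241806595, 'cx': 320.3971775899361, 'cy': 203.0417149741669, 'xyz': array([ 0.44859373, -0.02053042,  1.44052173]), 'attitude': array([-176.62649813,   -0.26540126,  -89.9386423 ])}
```

View pics/scene0.png

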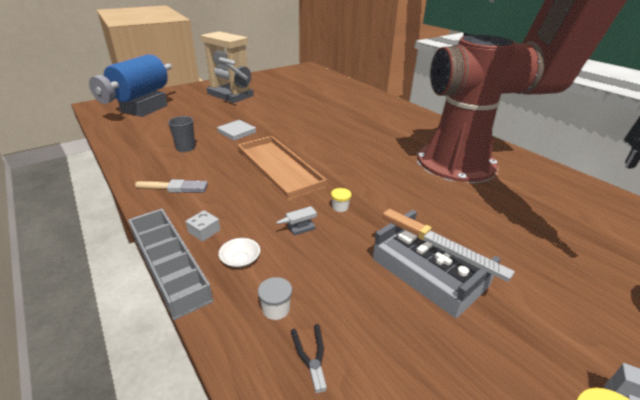

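View pics/top0.png

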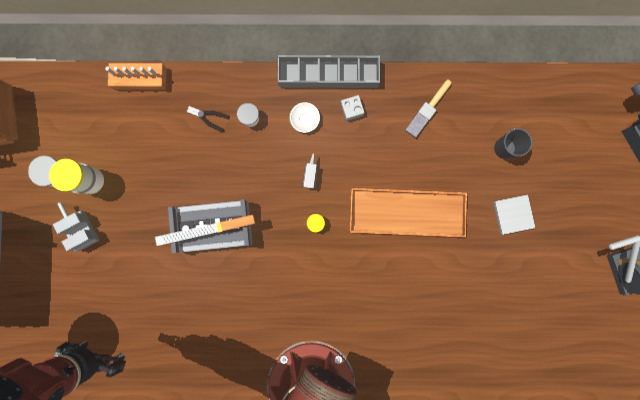

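The top view shows the console at about (210,226) on the robot's left, with the file across it from its tip at (157,241) to its butt at (254,220). The tray is at (408,213), the tub at (316,223) and the anvil at (311,175). Next I'll enlarge both views.

```bash
cat >> h.py <<'E'
def cam(n):
    i=env.camera_info(n); f=200/np.tan(np.radians(i['fov_y'])/2)
    return f,i['cx'],i['cy'],np.array(i['xyz']),R.from_euler('xyz',i['attitude'],degrees=True).as_matrix()
def ray(n,u,v):
    f,cx,cy,c,M=cam(n); return c,M@np.array([(u-cx)/f,(v-cy)/f,1.])
def at_z(n,u,v,z):
    c,r=ray(n,u,v); return c+r*(z-c[2])/r[2]
def at_d(n,u,v,d):
    c,r=ray(n,u,v); return c+r*d
def proj(n,P):
    f,cx,cy,c,M=cam(n); q=(np.atleast_2d(P)-c)@M; return np.c_[f*q[:,0]/q[:,2]+cx,f*q[:,1]/q[:,2]+cy]
E
python3 - <<'E'
from h import *
p=cv2.imread("pics/top0.png")
c=p[190:265,145:265]; cv2.imwrite("pics/c_top_console.png",cv2.resize(c,None,fx=6.5,fy=6.5,interpolation=cv2.INTER_CUBIC))
c=p[180:245,340:475]; cv2.imwrite("pics/c_top_tray.png",cv2.resize(c,None,fx=5.5,fy=5.5,interpolation=cv2.INTER_CUBIC))
p=cv2.imread("pics/scene0.png")
c=p[200:315,365:520]; cv2.imwrite("pics/c_sc_console.png",cv2.resize(c,None,fx=5,fy=5,interpolation=cv2.INTER_CUBIC))
d=np.load("top0.npy")
for u,v in [(157,241),(254,220),(408,213),(316,223),(311,175),(230,210),(500,300)]:
    print(u,v,at_d("top",u,v,d[v,u]).round(4))
E
```

```text
157 241 [0.4218 0.4272 0.0916]
254 220 [0.4804 0.1579 0.0954]
408 213 [ 0.5038 -0.2871  0.008 ]
316 223 [ 0.4732 -0.0143  0.0438]
311 175 [6.12e-01 4.00e-04 4.78e-02]
230 210 [0.5099 0.2322 0.0553]
500 300 [ 0.2471 -0.5583 -0.    ]
```

View pics/c_top_console.png

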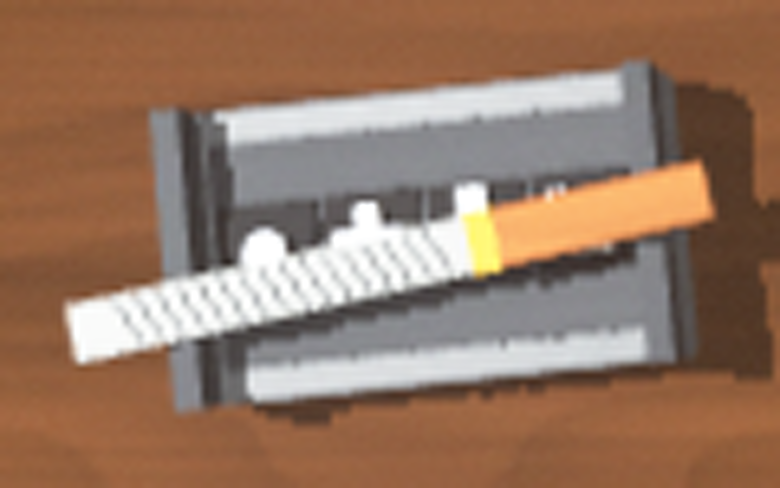

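View pics/c_sc_console.png

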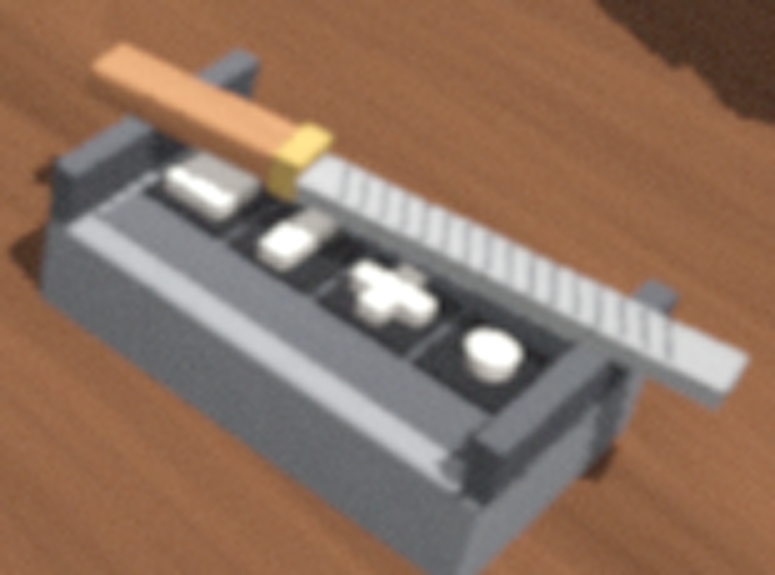

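View pics/c_top_tray.png

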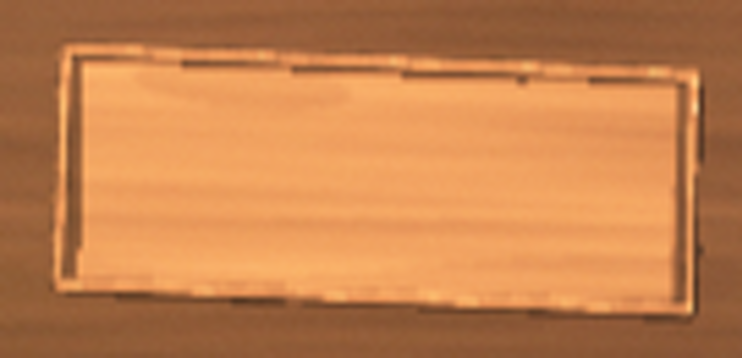

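The keys run, from the tip side (+y) to the handle side: round, cross, bar, square. I'll compute the poses from the crop corners.

Run:
```python
from h import *
def C(pts,z,k,o): return np.array([at_z("top",(X+.5)/k-.5+o[0],(Y+.5)/k-.5+o[1],z) for X,Y in pts])
k,o=6.5,(145,190)
tip=C([(65,305),(80,362)],.09,k,o); butt=C([(703,160),(716,215)],.098,k,o)
print("tip",tip.round(4),np.linalg.norm(tip[0]-tip[1])); print("butt",butt.round(4))
t,b=tip.mean(0)[:2],butt.mean(0)[:2]; d=t-b; L=np.linalg.norm(d); ang=np.degrees(np.arctan2(d[1],d[0]))
print("L",L,"ang",ang,"org",b+d/L*.15,"org from tip",t-d/L*.13)
ch=C([(150,110),(178,408),(648,62),(678,358)],.08,k,o); print("cheeks",ch.round(4),"c",ch.mean(0)); 
print("yaw edges",[np.degrees(np.arctan2(*(ch[i]-ch[j])[:2][::-1])) for i,j in ((0,1),(2,3))],np.degrees(np.arctan2(*((ch[0]+ch[1]-ch[2]-ch[3])[:2][::-1])))-90, np.linalg.norm((ch[0]+ch[1]-ch[2]-ch[3])/2),np.linalg.norm(ch[0]-ch[1]))
tr=C([(64,46),(698,70),(55,291),(692,315)],.028,5.5,(340,180)); print("tray",tr.round(4),tr.mean(0), np.linalg.norm(tr[0]-tr[1]),np.linalg.norm(tr[0]-tr[2]))
e=tr[0]-tr[1]; print(np.degrees(np.arctan2(e[1],e[0])))
```

```text
tip [[0.4343 0.4348 0.09  ]
 [0.41   0.4278 0.09  ]] 0.025286398899262968
butt [[0.4965 0.1612 0.098 ]
 [0.473  0.1555 0.098 ]]
L 0.28005111612386674 ang 102.91463146379088 org [0.45120172 0.30454955] org from tip [0.45119029 0.30459937]
cheeks [[0.5185 0.4032 0.08  ]
 [0.39   0.3886 0.08  ]
 [0.5396 0.1879 0.08  ]
 [0.4117 0.1736 0.08  ]] c [0.46492719 0.28833583 0.08      ]
yaw edges [np.float64(6.4673634591985), np.float64(6.356821061777978)] 5.680050426054208 0.21618882485703045 0.12930709988390063
tray [[ 0.5763 -0.1174  0.028 ]
 [ 0.564  -0.4559  0.028 ]
 [ 0.4459 -0.1123  0.028 ]
 [ 0.4335 -0.4505  0.028 ]] [ 0.50492075 -0.28401573  0.028     ] 0.3387134986429049 0.1305661063618129
87.91000577013058
```

The measured file length is 280.05 mm, against 280 specified, so the geometry agrees. File origin is about (0.451, 0.3046) at heading 102.9°. Console is about (0.465, 0.288) at yaw 6°, and tray about (0.505, -0.284) at yaw -2.1°. Moving over the file now.

Emit:
move_arm:
  motion:
    - [5.0,[3.6,-2.4,0],[0,0,-7.4]]
    - [5.0,[3.6,-2.4,0],[0,0,-7.4]]
    - [5.0,[3.7,-2.5,0],[0,0,-7.5]]
    - [5.0,[3.7,-2.5,0],[0,0,-7.5]]
    - [5.0,[3.7,-2.5,0],[0,0,-7.5]]
    - [5.0,[3.7,-2.5,0],[0,0,-7.5]]
    - [5.0,[3.7,-2.4,0],[0,0,-7.4]]
    - [5.0,[3.6,-2.4,0],[0,0,-7.4]]
  squeeze: 40

```text
t: 0.9
eef_pos: [0.4524, 0.3033, 0.4045]
ee_rot: [180.0, 0.0, 12.6]
ft_force: [0.0, 0.7, 0.1]
opening: 0.0501
```

Emit:
move_arm:
  motion:
    - [5.0,[0,0,-2.5],[0,0,0.2]]
    - [5.0,[0,0,-3.0],[0,0,0]]
    - [5.0,[0,0,-3.0],[0,0,0]]
    - [5.0,[0,0,-2.5],[0,0,0]]
    - [5.0,[0,0,-1.0],[0,0,0]]
    - [5.0,[0,0,0],[0,0,0]]

```text
t: 1.5
eef_pos: [0.4505, 0.3044, 0.2836]
ee_rot: [180.0, 0.2, 13.1]
ft_force: [0.6, -0.3, 1.0]
opening: 0.0499
```

Run:
```python
from h import *
s=env.sense(); print(s['t'],s['eef_pos'],s['ee_rot'],s['joint_positions'],s['ft_force'])
for n in ("scene","top"):
    p,d=env.camera(n)
    cv2.imwrite(f"pics/{n}1.png",p[:,:,::-1]); np.save(f"{n}1.npy",d)
    if n=="scene": c=p[130:310,350:540]; f=3.1
    else: c=p[180:280,140:280]; f=5
    cv2.imwrite(f"pics/{n}1c.png",cv2.resize(c[:,:,::-1],None,fx=f,fy=f,interpolation=cv2.INTER_CUBIC))
```

```text
1.5 [0.45053615 0.30438585 0.28355038] [1.79962940e+02 1.58177471e-01 1.30789843e+01] [ 2.63380334e+01  2.43317477e+01 -1.68602121e+01  4.89705009e+01
  2.06845560e-04  1.03258998e+02] [ 0.63822319 -0.3249697   0.96656357]
```

View pics/scene1c.png

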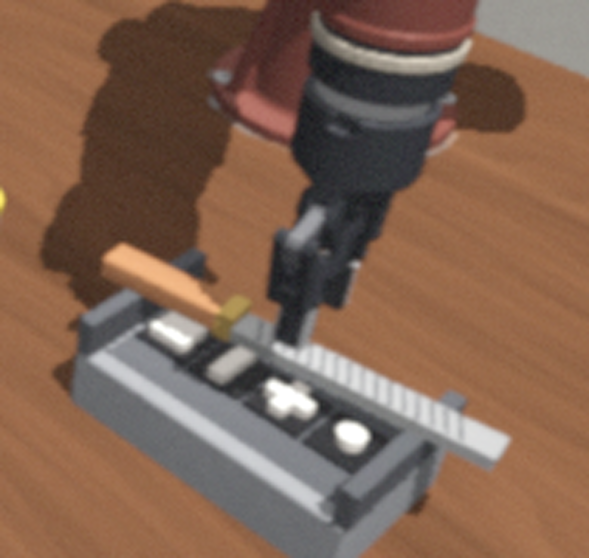

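View pics/top1c.png

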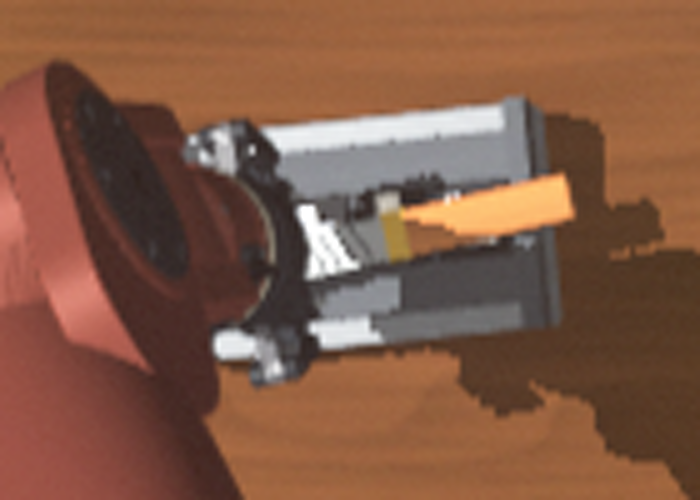

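The fingers straddle the blade, with the near finger at crop (295,335) in front of it, and the jaws lie square to the file. Lowering and closing.

Emit:
move_arm:
  motion:
    - [5.0,[0,0,-1.0],[0,0,0]]
    - [5.0,[0,0,-1.0],[0,0,0]]
    - [5.0,[0,0,-0.6],[0,0,0]]
    - [5.0,[0,0,-0.4],[0,0,0]]
    - [5.0,[0,0,0],[0,0,0]]
    - [5.0,[0,0,0],[0,0,0]]

```text
t: 2.2
eef_pos: [0.4511, 0.3047, 0.2548]
ee_rot: [-180.0, 0.0, 13.1]
ft_force: [-0.5, 0.1, 0.5]
opening: 0.0503
```

Run:
```python
from h import *
s=env.sense(); print(s['t'],s['eef_pos'],s['ee_rot'],s['ft_force'])
```

```text
2.2 [0.45108453 0.30469196 0.25476064] [-1.79999591e+02  5.48897396e-05  1.30816436e+01] [-0.52593036  0.09586149  0.54969732]
```

Emit:
move_arm:
  motion:
    - [3.0,[0,0,0],[0,0,0]]
    - [2.6,[0,0,0],[0,0,0]]
    - [2.0,[0,0,0],[0,0,0]]
    - [1.0,[0,0,0],[0,0,0]]
    - [1.0,[0,0,0],[0,0,0]]
    - [1.0,[0,0,0],[0,0,0]]
  squeeze: 50

```text
t: 2.8
eef_pos: [0.4511, 0.3047, 0.2552]
ee_rot: [-180.0, -0.0, 13.1]
ft_force: [-1.2, -0.9, 5.2]
opening: 0.0226
```

Emit:
move_arm:
  motion:
    - [1.0,[0,0,0.3],[0,0,0]]
    - [1.0,[0,0,0.7],[0,0,0]]
    - [1.0,[0,0,1.0],[0,0,0]]
    - [1.0,[0,0,1.0],[0,0,0]]
    - [1.0,[0,0,0],[0,0,0]]

```text
t: 3.3
eef_pos: [0.4517, 0.305, 0.2866]
ee_rot: [-180.0, -0.2, 13.1]
ft_force: [0.6, -0.4, -3.1]
opening: 0.0224
```

Run:
```python
from h import *
s=env.sense(); print(s['t'],s['eef_pos'],s['ee_rot'],s['ft_force'],s['moment'],s['opening'])
for n in ("scene",):
    p,d=env.camera(n)
    cv2.imwrite(f"pics/{n}2.png",p[:,:,::-1]); np.save(f"{n}2.npy",d)
    c=p[130:310,350:540]; f=3.3
    cv2.imwrite(f"pics/{n}2c.png",cv2.resize(c[:,:,::-1],None,fx=f,fy=f,interpolation=cv2.INTER_CUBIC))
```

```text
3.3 [0.45171574 0.30498881 0.28656514] [-1.79959882e+02 -1.65929944e-01  1.30807077e+01] [ 0.63074521 -0.37918617 -3.06517629] [-0.05498955 -0.03641492  0.01637942] 0.022393579273906828
```

View pics/scene2c.png

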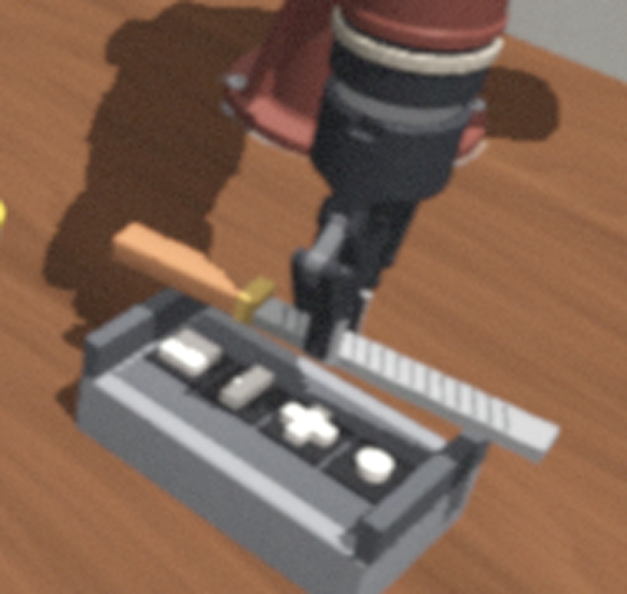

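The file is off the cheeks and looks level. Wrist force is -3.1 N, which matches 0.3 kg. The keys are now plainly visible in this order: square, bar, cross, round. Carrying it to the tray.

Emit:
move_arm:
  motion:
    - [1.0,[0,0,1.0],[0,0,0]]
    - [1.0,[0,-0.5,1.5],[0,0,0]]
    - [1.0,[0.2,-1.5,1.5],[0,0,0]]
    - [1.0,[0.4,-2.5,0.5],[0,0,-1.0]]
    - [1.0,[0.4,-3.5,0],[0,0,-1.5]]
    - [1.0,[0.4,-4.0,0],[0,0,-1.5]]
    - [1.0,[0.4,-4.0,0],[0,0,-1.5]]
    - [1.0,[0.4,-4.0,0],[0,0,-1.5]]

```text
t: 4.15
eef_pos: [0.4729, 0.1024, 0.3305]
ee_rot: [180.0, -0.0, 6.0]
ft_force: [0.6, 0.2, -2.8]
opening: 0.0226
```

Emit:
move_arm:
  motion:
    - [1.0,[0.4,-4.0,0],[0,0,-1.5]]
    - [1.0,[0.4,-4.0,0],[0,0,-1.5]]
    - [1.0,[0.4,-4.0,0],[0,0,-1.5]]
    - [1.0,[0.4,-4.0,0],[0,0,-1.5]]
    - [1.0,[0.4,-4.0,0],[0,0,-1.0]]
    - [1.0,[0.4,-4.0,0],[0,0,-1.0]]
    - [1.0,[0.4,-4.0,0],[0,0,0]]
    - [1.0,[0.2,-3.5,0],[0,0,0]]

```text
t: 4.95
eef_pos: [0.5025, -0.2131, 0.3305]
ee_rot: [180.0, -0.0, -2.0]
ft_force: [1.3, 0.9, -2.2]
opening: 0.0219
```

Emit:
move_arm:
  motion:
    - [1.0,[0.2,-3.0,0],[0,0,0]]
    - [1.0,[0,-2.0,0],[0,0,0]]
    - [1.0,[0,-1.0,0],[0,0,0]]
    - [1.0,[0,-0.4,0],[0,0,0]]
    - [1.0,[0,0,0],[0,0,0]]

```text
t: 5.45
eef_pos: [0.5049, -0.274, 0.3297]
ee_rot: [-180.0, 0.0, -1.9]
ft_force: [-0.1, -0.1, -3.2]
opening: 0.022
```

Run:
```python
from h import *
s=env.sense(); print(s['t'],s['eef_pos'],s['ee_rot'],s['ft_force'],s['moment'],s['opening'])
for n in ("scene","top"):
    p,d=env.camera(n)
    cv2.imwrite(f"pics/{n}3.png",p[:,:,::-1]); np.save(f"{n}3.npy",d)
    if n=="scene": c=p[70:230,200:400]; f=3.5
    else: c=p[170:260,330:490]; f=5
    cv2.imwrite(f"pics/{n}3c.png",cv2.resize(c[:,:,::-1],None,fx=f,fy=f,interpolation=cv2.INTER_CUBIC))
```

```text
5.45 [ 0.50490142 -0.27395793  0.32974407] [-1.79975424e+02  1.66173672e-02 -1.90988149e+00] [-0.07602773 -0.12310029 -3.19426121] [0.006238   0.02110765 0.03324865] 0.022041287478130653
```

View pics/scene3c.png

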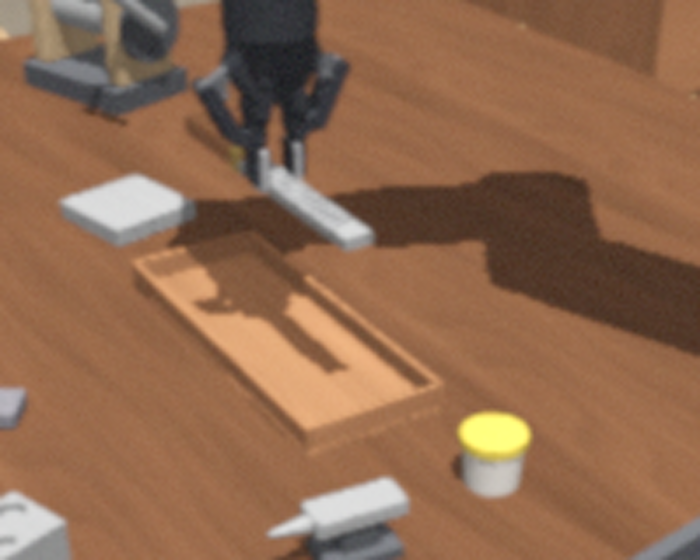

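View pics/top3c.png

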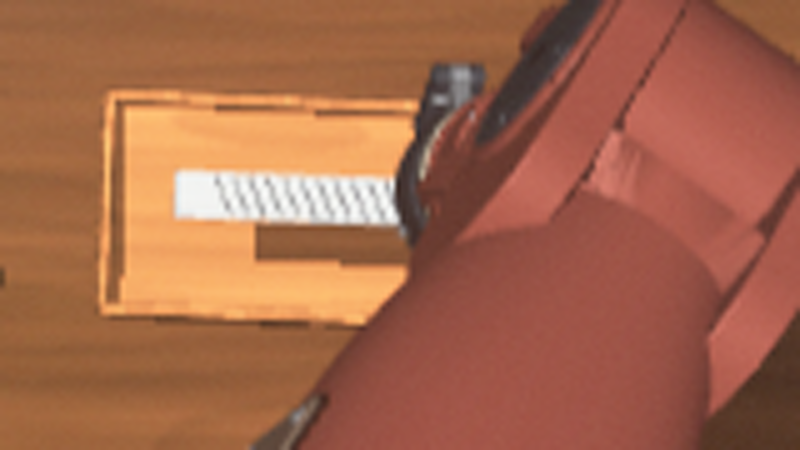

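The file hangs over the tray, tip at crop (175,195) in the top view and parallel to the tray walls. I'll check with depth that it is level.

Run:
```python
from h import *
d=np.load("top3.npy")
for u in (367,372,378,384,390,396,402,406):
    v=209
    print(u,at_d("top",u,v,d[v,u]).round(4))
z=.165
for X,Y in ((175,170),(177,218)): print(at_z("top",(X+.5)/5-.5+330,(Y+.5)/5-.5+170,z).round(4))
```

```text
367 [ 0.5081 -0.1494  0.1669]
372 [ 0.5081 -0.1626  0.1666]
378 [ 0.5081 -0.1782  0.1683]
384 [ 0.5081 -0.194   0.1685]
390 [ 0.5083 -0.2105  0.1645]
396 [ 0.5079 -0.2248  0.174 ]
402 [ 0.5082 -0.2418  0.1669]
406 [ 0.5082 -0.2522  0.1681]
[ 0.5225 -0.1433  0.165 ]
[ 0.4971 -0.1442  0.165 ]
```

Emit:
move_arm:
  motion:
    - [1.0,[0,0,-1.5],[0,0,0]]
    - [1.0,[0,0,-3.0],[0,0,0]]
    - [1.0,[0,0,-3.0],[0,0,0]]
    - [1.0,[0,0,-3.0],[0,0,0]]
    - [1.0,[0,0,-2.0],[0,0,0]]
    - [1.0,[0,0,-1.0],[0,0,0]]
    - [1.0,[0,0,-0.5],[0,0,0]]
    - [1.0,[0,0,0],[0,0,0]]

```text
t: 6.35
eef_pos: [0.5053, -0.274, 0.1899]
ee_rot: [-180.0, -0.0, -1.9]
ft_force: [0.4, 0.1, -2.8]
opening: 0.0224
```

Run:
```python
from h import *
s=env.sense(); print(s['t'],s['eef_pos'],s['ee_rot'],s['ft_force'],s['moment'],s['opening'])
```

```text
6.35 [ 0.50525829 -0.2740134   0.18988325] [-1.79996888e+02 -1.50482946e-03 -1.88835908e+00] [ 0.4321467   0.11888999 -2.82054439] [ 0.04534     0.01722603 -0.06006208] 0.022384010099820006
```

Emit:
move_arm:
  motion:
    - [1.0,[0,0,-0.4],[0,0,0]]
    - [1.0,[0,0,-0.2],[0,0,0]]
    - [1.0,[0,0,-0.1],[0,0,0]]
    - [1.0,[0,0,-0.1],[0,0,0]]
    - [1.0,[0,0,0],[0,0,0]]

```text
t: 6.85
eef_pos: [0.505, -0.2744, 0.1818]
ee_rot: [-180.0, -0.0, -1.9]
ft_force: [-0.4, 0.4, -3.8]
opening: 0.0222
```

Emit:
move_arm:
  motion:
    - [1.0,[0,0,-0.05],[0,0,0]]
    - [1.0,[0,0,-0.05],[0,0,0]]
    - [1.0,[0,0,0],[0,0,0]]

```text
t: 7.15
eef_pos: [0.505, -0.2743, 0.1807]
ee_rot: [-180.0, 0.0, -1.9]
ft_force: [0.1, -0.4, -2.5]
opening: 0.0222
```

Emit:
move_arm:
  motion:
    - [1.0,[0,0,-0.05],[0,0,0]]
    - [1.0,[0,0,0],[0,0,0]]

```text
t: 7.35
eef_pos: [0.5051, -0.2744, 0.1802]
ee_rot: [180.0, -0.0, -1.9]
ft_force: [-1.0, 0.5, -1.9]
opening: 0.0222
```

Emit:
move_arm:
  motion:
    - [1.0,[0,0,-0.05],[0,0,0]]
    - [1.0,[0,0,0],[0,0,0]]

```text
t: 7.55
eef_pos: [0.5051, -0.2744, 0.1802]
ee_rot: [180.0, -0.0, -1.9]
ft_force: [-2.2, 1.2, 5.0]
opening: 0.0226
```

Contact: the force went from -2.8 to +5 N at z 0.180, the height I expected. Releasing slowly.

Emit:
move_arm:
  motion:
    - [2.6,[0,0,0],[0,0,0]]
    - [3.2,[0,0,0],[0,0,0]]
    - [4.0,[0,0,0],[0,0,0]]
    - [4.8,[0,0,0],[0,0,0]]
    - [4.8,[0,0,0],[0,0,0]]
  squeeze: 20

```text
t: 8.05
eef_pos: [0.5051, -0.2744, 0.1797]
ee_rot: [180.0, -0.0, -1.9]
ft_force: [-0.2, -0.7, -0.9]
opening: 0.0474
```

Emit:
move_arm:
  motion:
    - [4.8,[0,0,0.5],[0,0,0]]
    - [4.8,[0,0,1.5],[0,0,0]]
    - [4.8,[0,0,3.0],[0,0,0]]
    - [4.8,[0,0,3.0],[0,0,0]]
    - [4.8,[0,0,2.0],[0,0,0]]

```text
t: 8.55
eef_pos: [0.5054, -0.2746, 0.2821]
ee_rot: [179.9, -0.1, -1.9]
ft_force: [-0.1, -0.6, -0.2]
opening: 0.048
```

Run:
```python
from h import *
s=env.sense(); print(s['t'],s['eef_pos'],s['ee_rot'],s['ft_force'],s['opening'])
for n in ("scene","top"):
    p,d=env.camera(n)
    cv2.imwrite(f"pics/{n}4.png",p[:,:,::-1]); np.save(f"{n}4.npy",d)
    if n=="scene": c=p[70:230,200:400]; f=3.5
    else: c=p[170:260,330:490]; f=5
    cv2.imwrite(f"pics/{n}4c.png",cv2.resize(c[:,:,::-1],None,fx=f,fy=f,interpolation=cv2.INTER_CUBIC))
```

```text
8.55 [ 0.50537829 -0.27456974  0.28213567] [ 1.79930993e+02 -1.03493561e-01 -1.91547397e+00] [-0.11087687 -0.62692354 -0.15844016] 0.04804778251740065
```

View pics/scene4c.png

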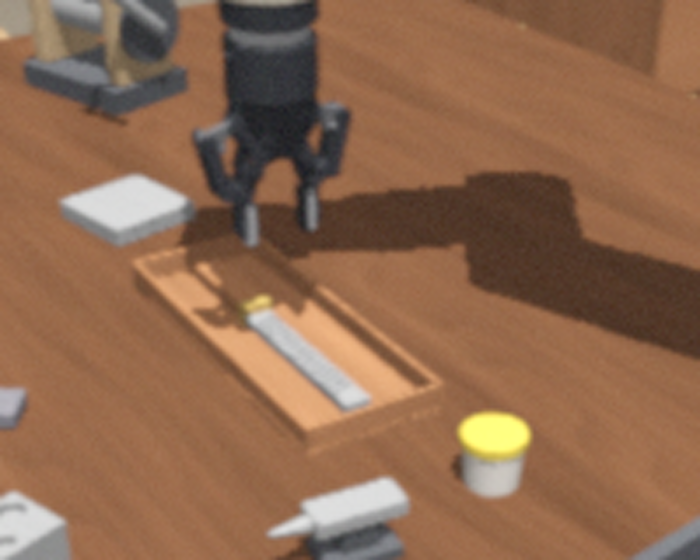

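The file lies flat on the tray floor, handle at crop (210,280) and tip at (355,400), and the gripper is clear of it. The arm is away from the console, so I can measure the keys from the same top picture.

Run:
```python
from h import *
p=cv2.imread("pics/top4.png")
c=p[190:265,145:265]; cv2.imwrite("pics/top4k.png",cv2.resize(c,None,fx=6.5,fy=6.5,interpolation=cv2.INTER_CUBIC))
p=cv2.imread("pics/scene4.png")
c=p[200:315,365:520]; cv2.imwrite("pics/scene4k.png",cv2.resize(c,None,fx=5,fy=5,interpolation=cv2.INTER_CUBIC))
```

```text
(no output)
```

View pics/top4k.png

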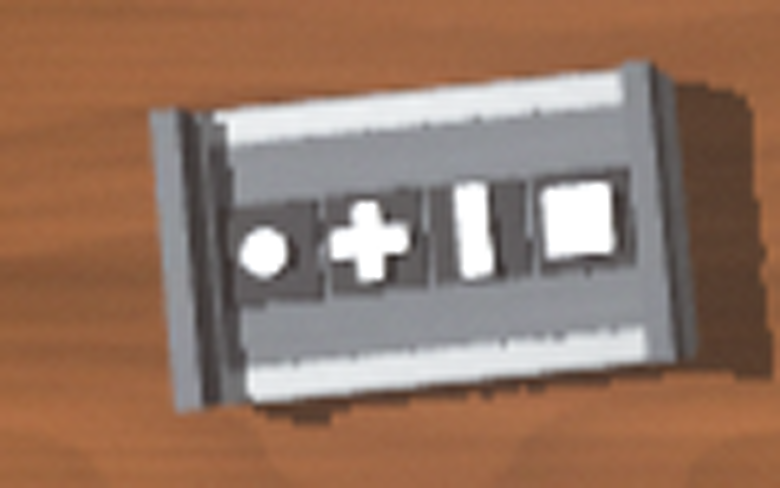

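View pics/scene4k.png

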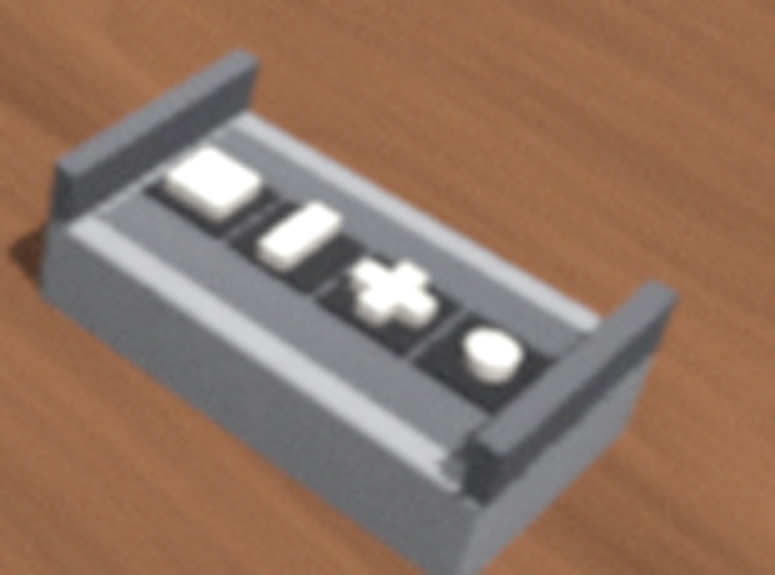

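View pics/top4c.png

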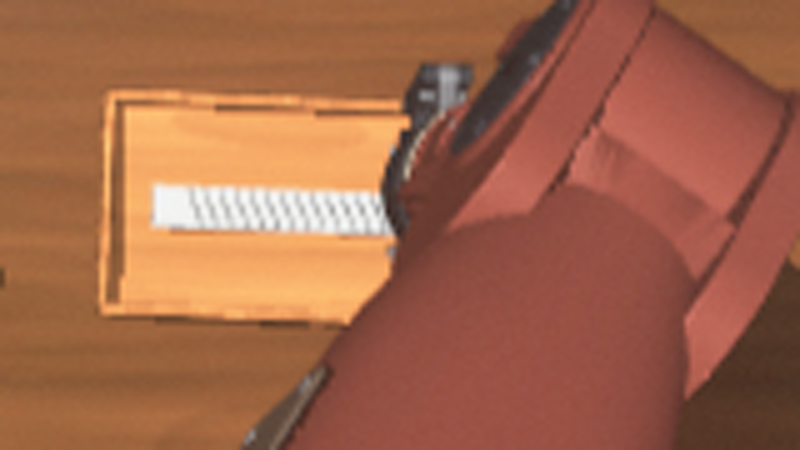

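In the top crop the round key is at (264,253), cross at (369,240), bar at (474,231) and square at (577,219). Converting those to world positions.

Run:
```python
from h import *
P={}
for n,(X,Y) in dict(round=(264,253),cross=(369,240.5),bar=(474,231),square=(577,219)).items():
    P[n]=at_z("top",(X+.5)/6.5-.5+145,(Y+.5)/6.5-.5+190,.062); print(n,P[n].round(4))
Q=np.array(list(P.values()))[:,:2]
d=Q[0]-Q[3]; print(np.linalg.norm(d)/3,np.degrees(np.arctan2(d[1],d[0]))-90, Q.mean(0))
a=np.radians(np.degrees(np.arctan2(d[1],d[0]))); e=np.array([np.cos(a),np.sin(a)])
for y in (.069,.023,-.023,-.069): print((Q.mean(0)+y*e).round(4))
# file in tray
for X,Y in ((153,184),(154,228)): print(at_z("top",(X+.5)/5-.5+330,(Y+.5)/5-.5+170,.015).round(4))
# scene check
for n,(X,Y) in dict(round=(493,347),cross=(393,287),bar=(300,228),square=(213,175)).items():
    print(n,at_z("scene",(X+.5)/5-.5+365,(Y+.5)/5-.5+200,.062).round(4))
```

```text
round [0.4568 0.3577 0.062 ]
cross [0.4623 0.3119 0.062 ]
bar [0.4665 0.266  0.062 ]
square [0.4718 0.221  0.062 ]
0.045842617694915815 6.273002204086353 [0.46435984 0.28918169]
[0.4568 0.3578]
[0.4618 0.312 ]
[0.4669 0.2663]
[0.4719 0.2206]
[ 0.5228 -0.1447  0.015 ]
[ 0.4968 -0.1452  0.015 ]
round [0.4571 0.3578 0.062 ]
cross [0.4626 0.3125 0.062 ]
bar [0.4665 0.2659 0.062 ]
square [0.4716 0.2201 0.062 ]
```

Both cameras agree to within 1 mm. Target points are round (0.457, 0.358), bar (0.467, 0.266) and square (0.472, 0.2205). Closing the gripper, rising, and going to the round key.

Emit:
move_arm:
  motion:
    - [3.0,[0,0,1.0],[0,0,0]]
    - [0,[0,1.0,1.0],[0,0,0]]
    - [0,[-0.2,2.0,0],[0,0,0.5]]
    - [0,[-0.3,3.0,0],[0,0,0.5]]
    - [0,[-0.3,4.0,0],[0,0,0.5]]
    - [0,[-0.3,4.0,0],[0,0,0.5]]
    - [0,[-0.3,4.0,0],[0,0,0.5]]
    - [0,[-0.3,4.0,0],[0,0,0.5]]

```text
t: 9.45
eef_pos: [0.4872, -0.0523, 0.2997]
ee_rot: [-180.0, 0.0, 1.1]
ft_force: [0.8, -0.0, 0.2]
opening: -0.0001
```

Emit:
move_arm:
  motion:
    - [0,[-0.3,4.0,0],[0,0,0.5]]
    - [0,[-0.3,4.0,0],[0,0,0.5]]
    - [0,[-0.3,4.0,0],[0,0,0.5]]
    - [0,[-0.3,4.0,0],[0,0,0.5]]
    - [0,[-0.3,4.0,0],[0,0,0.5]]
    - [0,[-0.3,4.0,0],[0,0,0.5]]
    - [0,[-0.3,4.0,0],[0,0,0.5]]
    - [0,[-0.3,4.0,0],[0,0,0.5]]

```text
t: 10.25
eef_pos: [0.4629, 0.2676, 0.2997]
ee_rot: [180.0, 0.0, 5.1]
ft_force: [1.0, -0.5, -0.3]
opening: 0.0001
```

Emit:
move_arm:
  motion:
    - [0,[-0.3,4.0,0],[0,0,0.6]]
    - [0,[-0.2,3.0,0],[0,0,0.5]]
    - [0,[-0.2,1.5,0],[0,0,0]]
    - [0,[0,0.7,0],[0,0,0]]
    - [0,[0,0,0],[0,0,0]]
    - [0,[0,0,0],[0,0,0]]

```text
t: 10.85
eef_pos: [0.4571, 0.3567, 0.2996]
ee_rot: [180.0, 0.0, 6.1]
ft_force: [0.2, -0.2, -0.2]
opening: 0.0
```

Emit:
move_arm:
  motion:
    - [0,[0,0,-1.0],[0,0,0]]
    - [0,[0,0,-2.0],[0,0,0]]
    - [0,[0,0,-1.5],[0,0,0]]
    - [0,[0,0,-0.6],[0,0,0]]
    - [0,[0,0,0],[0,0,0]]
    - [0,[0,0,0],[0,0,0]]

```text
t: 11.45
eef_pos: [0.4573, 0.3574, 0.2491]
ee_rot: [-180.0, -0.0, 6.1]
ft_force: [-1.2, -0.0, 0.8]
opening: -0.0002
```

Run:
```python
from h import *
s=env.sense(); print(s['t'],s['eef_pos'],s['ee_rot'],s['ft_force'],s['opening'])
p,d=env.camera("scene")
cv2.imwrite("pics/scene5.png",p[:,:,::-1])
c=p[150:310,365:540]; cv2.imwrite("pics/scene5c.png",cv2.resize(c[:,:,::-1],None,fx=3.7,fy=3.7,interpolation=cv2.INTER_CUBIC))
```

```text
11.45 [0.45733162 0.35739701 0.24906389] [-1.79993130e+02 -1.85417341e-02  6.14715195e+00] [-1.23735299 -0.03259207  0.84249565] -0.00023852581577358102
```

View pics/scene5c.png

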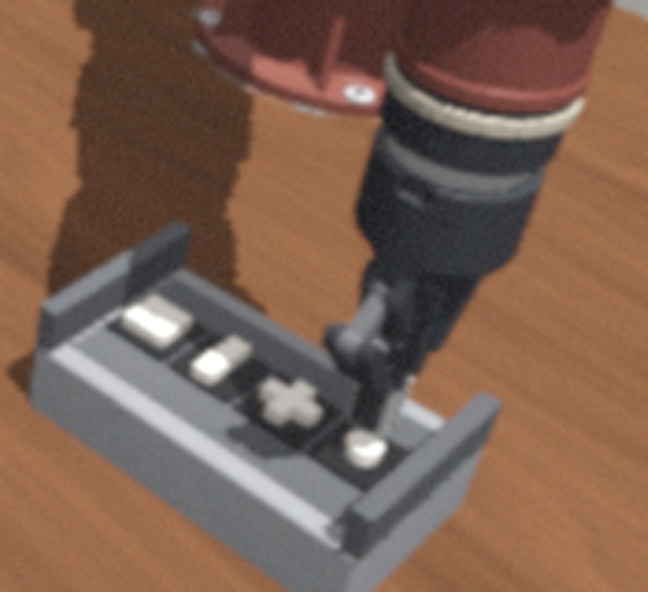

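The closed fingers hover right over the round key at crop (365,447), clear of the cheek and the cross key. Pressing it.

Emit:
move_arm:
  motion:
    - [0,[0,0,-0.8],[0,0,0]]
    - [0,[0,0,-0.4],[0,0,0]]
    - [0,[0,0,-0.3],[0,0,0]]
    - [0,[0,0,-0.2],[0,0,0]]
    - [0,[0,0,0],[0,0,0]]

```text
t: 12.0
eef_pos: [0.457, 0.3576, 0.2316]
ee_rot: [180.0, 0.0, 6.2]
ft_force: [-1.4, -0.4, 3.3]
opening: 0.0001
```

Emit:
move_arm:
  motion:
    - [0,[0,0,-0.1],[0,0,0]]
    - [0,[0,0,-0.1],[0,0,0]]
    - [0,[0,0,-0.05],[0,0,0]]
    - [0,[0,0,0],[0,0,0]]

```text
t: 12.4
eef_pos: [0.457, 0.3576, 0.2295]
ee_rot: [180.0, -0.0, 6.2]
ft_force: [-2.7, -1.7, 5.1]
opening: 0.0002
```

Emit:
move_arm:
  motion:
    - [0,[0,0,-0.05],[0,0,0]]
    - [0,[0,0,-0.05],[0,0,0]]
    - [0,[0,0,0],[0,0,0]]

```text
t: 12.7
eef_pos: [0.457, 0.3576, 0.2293]
ee_rot: [-180.0, -0.0, 6.2]
ft_force: [-4.4, -3.1, 14.2]
opening: 0.0001
```

The round key is hard on its stop: z 0.2293, force stepped up to 14 N. Lifting off, then over to the bar key.

Emit:
move_arm:
  motion:
    - [0,[0,0,0.5],[0,0,0]]
    - [0,[0,0,1.0],[0,0,0]]
    - [0,[0,0,1.5],[0,0,0]]
    - [0,[0,0,0.5],[0,0,0]]
    - [0,[0,0,0],[0,0,0]]

```text
t: 13.2
eef_pos: [0.4574, 0.3579, 0.264]
ee_rot: [-180.0, -0.1, 6.2]
ft_force: [0.3, 0.3, -0.5]
opening: 0.0001
```

Run:
```python
from h import *
s=env.sense(); print(s['t'],s['eef_pos'],s['ee_rot'],s['ft_force'],s['opening'])
p,d=env.camera("scene")
cv2.imwrite("pics/scene6.png",p[:,:,::-1])
c=p[150:310,365:540]; cv2.imwrite("pics/scene6c.png",cv2.resize(c[:,:,::-1],None,fx=3.7,fy=3.7,interpolation=cv2.INTER_CUBIC))
```

```text
13.2 [0.45742485 0.35789251 0.26401892] [-1.79955234e+02 -8.95483352e-02  6.18105782e+00] [ 0.32589116  0.28642853 -0.46874914] 0.00014408274345858484
```

View pics/scene6c.png

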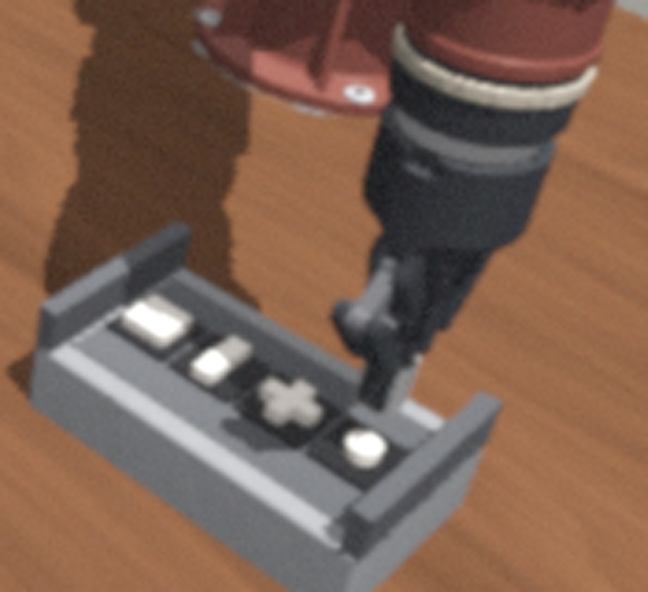

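The round key at crop (363,447) is back up and nothing touches it. Moving to the bar key: +1.0 cm in x, -9.2 cm in y.

Emit:
move_arm:
  motion:
    - [0,[0.2,-1.5,0],[0,0,0]]
    - [0,[0.3,-3.0,0],[0,0,0]]
    - [0,[0.3,-3.0,0],[0,0,0]]
    - [0,[0.2,-1.7,0],[0,0,0]]
    - [0,[0,0,0],[0,0,0]]
    - [0,[0,0,0],[0,0,0]]

```text
t: 13.85
eef_pos: [0.467, 0.2651, 0.2629]
ee_rot: [-180.0, 0.0, 6.1]
ft_force: [0.9, -0.0, -0.2]
opening: 0.0002
```

Emit:
move_arm:
  motion:
    - [0,[0,0,-1.0],[0,0,0]]
    - [0,[0,0,-1.0],[0,0,0]]
    - [0,[0,0,-0.6],[0,0,0]]
    - [0,[0,0,-0.3],[0,0,0]]
    - [0,[0,0,-0.3],[0,0,0]]
    - [0,[0,0,0],[0,0,0]]

```text
t: 14.45
eef_pos: [0.4668, 0.2658, 0.2309]
ee_rot: [-180.0, 0.0, 6.2]
ft_force: [-2.2, 0.2, 2.5]
opening: -0.0002
```

Emit:
move_arm:
  motion:
    - [0,[0,0,-0.1],[0,0,0]]
    - [0,[0,0,-0.1],[0,0,0]]
    - [0,[0,0,-0.05],[0,0,0]]
    - [0,[0,0,0],[0,0,0]]

```text
t: 14.85
eef_pos: [0.4671, 0.2657, 0.2294]
ee_rot: [-180.0, -0.0, 6.2]
ft_force: [-3.3, -0.9, 9.9]
opening: 0.0004
```

Emit:
move_arm:
  motion:
    - [0,[0,0,-0.05],[0,0,0]]
    - [0,[0,0,0],[0,0,0]]

```text
t: 15.05
eef_pos: [0.467, 0.2657, 0.2293]
ee_rot: [-180.0, -0.0, 6.2]
ft_force: [-5.7, -0.4, 15.8]
opening: 0.0002
```

The bar key is on its stop: same z, force up to 16 N. Lifting off.

Emit:
move_arm:
  motion:
    - [0,[0,0,0.5],[0,0,0]]
    - [0,[0,0,1.0],[0,0,0]]
    - [0,[0,0,1.5],[0,0,0]]
    - [0,[0,0,0.5],[0,0,0]]
    - [0,[0,0,0],[0,0,0]]

```text
t: 15.55
eef_pos: [0.4676, 0.2658, 0.2641]
ee_rot: [-180.0, -0.1, 6.2]
ft_force: [0.4, 0.3, -0.7]
opening: -0.0001
```

Run:
```python
from h import *
s=env.sense(); print(s['t'],s['eef_pos'],s['ft_force'],s['opening'])
p,d=env.camera("scene")
cv2.imwrite("pics/scene7.png",p[:,:,::-1])
c=p[150:310,365:540]; cv2.imwrite("pics/scene7c.png",cv2.resize(c[:,:,::-1],None,fx=3.7,fy=3.7,interpolation=cv2.INTER_CUBIC))
```

```text
15.55 [0.4675875  0.26575282 0.26408577] [ 0.40248744  0.28469016 -0.72699346] -0.0001486335143048487
```

View pics/scene7c.png

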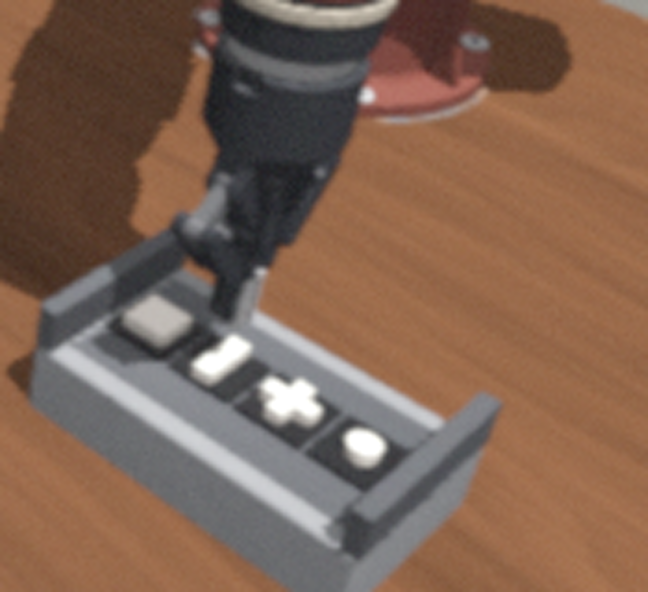

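The bar key at crop (222,358) has sprung back, and all keys are up. Next the square key: +0.5 cm in x, -4.55 cm in y.

Emit:
move_arm:
  motion:
    - [0,[0.2,-1.5,0],[0,0,0]]
    - [0,[0.2,-2.0,0],[0,0,0]]
    - [0,[0.1,-1.0,0],[0,0,0]]
    - [0,[0,0,0],[0,0,0]]
    - [0,[0,0,0],[0,0,0]]

```text
t: 16.1
eef_pos: [0.4721, 0.2205, 0.2631]
ee_rot: [-180.0, 0.0, 6.1]
ft_force: [-0.1, 0.9, 0.1]
opening: 0.0002
```

Emit:
move_arm:
  motion:
    - [0,[0,0,-1.0],[0,0,0]]
    - [0,[0,0,-1.0],[0,0,0]]
    - [0,[0,0,-0.6],[0,0,0]]
    - [0,[0,0,-0.3],[0,0,0]]
    - [0,[0,0,-0.3],[0,0,0]]
    - [0,[0,0,0],[0,0,0]]

```text
t: 16.7
eef_pos: [0.4717, 0.2207, 0.2309]
ee_rot: [-180.0, 0.1, 6.2]
ft_force: [-3.0, 0.4, 3.5]
opening: -0.0001
```

Emit:
move_arm:
  motion:
    - [0,[0,0,-0.1],[0,0,0]]
    - [0,[0,0,-0.1],[0,0,0]]
    - [0,[0,0,-0.05],[0,0,0]]
    - [0,[0,0,-0.05],[0,0,0]]
    - [0,[0,0,0],[0,0,0]]

```text
t: 17.2
eef_pos: [0.472, 0.2207, 0.2293]
ee_rot: [-180.0, -0.0, 6.2]
ft_force: [-6.2, 0.5, 15.6]
opening: -0.0002
```

The square key is on its stop at 15.6 N. Lifting off and moving well clear.

Emit:
move_arm:
  motion:
    - [0,[0,0,0.5],[0,0,0]]
    - [0,[0,0,1.0],[0,0,0]]
    - [0,[0,0,2.0],[0,0,0]]
    - [0,[0,0,3.0],[0,0,0]]
    - [0,[0,0,3.0],[0,0,0]]
    - [0,[0,0,2.0],[0,0,0]]
    - [0,[0,0,0],[0,0,0]]
    - [0,[0,0,0],[0,0,0]]

```text
t: 18.0
eef_pos: [0.4722, 0.2206, 0.3435]
ee_rot: [-180.0, -0.1, 6.2]
ft_force: [-0.3, 0.0, 0.1]
opening: -0.0001
```

Emit:
move_arm:
  motion:
    - [0,[-1.0,0,0],[0,0,0]]
    - [0,[-2.0,0,0],[0,0,0]]
    - [0,[-3.0,0,0],[0,0,0]]
    - [0,[-3.0,0,0],[0,0,0]]
    - [0,[-3.0,0,0],[0,0,0]]
    - [0,[-2.0,0,0],[0,0,0]]
    - [0,[-1.0,0,0],[0,0,0]]
    - [0,[0,0,0],[0,0,0]]

```text
t: 18.8
eef_pos: [0.3208, 0.2205, 0.3428]
ee_rot: [180.0, 0.1, 6.2]
ft_force: [0.5, 0.7, 0.2]
opening: 0.0
```

Run:
```python
from h import *
s=env.sense(); print(s['t'],s['eef_pos'],s['ft_force'],s['opening'],np.abs(s['qvel']).max())
for n in ("scene","top"):
    p,d=env.camera(n)
    cv2.imwrite(f"pics/{n}8.png",p[:,:,::-1]); np.save(f"{n}8.npy",d)
D=np.load("top8.npy")
for u,v in ((364,211),(375,211),(390,211),(400,212),(410,212),(425,213),(440,213)):
    print(u,v,at_d("top",u,v,D[v,u]).round(4))
p=cv2.imread("pics/top8.png")
c=p[160:250,290:475]; cv2.imwrite("pics/top8c.png",cv2.resize(c,None,fx=4.3,fy=4.3,interpolation=cv2.INTER_CUBIC))
```

```text
18.8 [0.32077323 0.22050906 0.34277033] [0.48731598 0.70605787 0.17349818] 3.825626643132588e-05 2.662343297327122
364 211 [ 0.5094 -0.1561  0.0118]
375 211 [ 0.5094 -0.1886  0.0126]
390 211 [ 0.5093 -0.2326  0.0154]
400 212 [ 0.5063 -0.2617  0.018 ]
410 212 [ 0.5063 -0.291   0.0192]
425 213 [ 0.5034 -0.3348  0.0208]
440 213 [ 0.5033 -0.3783  0.0235]
```

View pics/scene8.png

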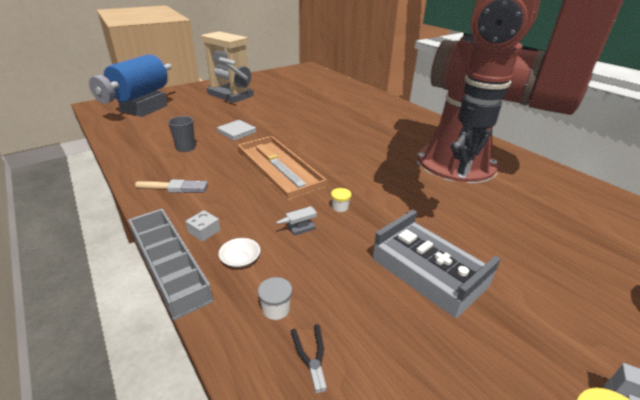

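View pics/top8c.png

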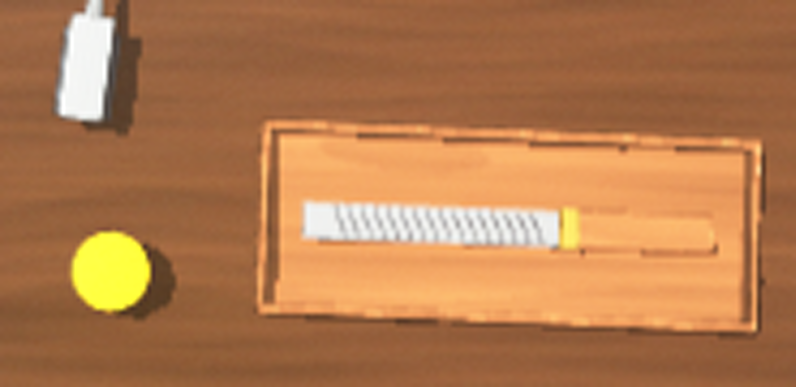

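Everything looks in place, but the depth along the blade shows a slope from 0.012 to 0.018. I'll compare it with the tray floor at the same y to see whether that is sensor bias.

Run:
```python
from h import *
D=np.load("top8.npy"); D4=np.load("top0.npy")
def z(D,u,v,w=2):
    return np.mean([at_d("top",a,b,D[b,a])[2] for a in range(u-w,u+w+1) for b in range(v-w,v+w+1)])
print("u, blade/handle, floor below, floor above, floor at start(file row), bench")
for u in (364,372,380,388,396,404,412,430,440,450):
    v=int(round(211+ (u-364)*.04))
    print(u,round(z(D,u,v),4),round(z(D,u,225),4),round(z(D,u,199),4),round(z(D4,u,v),4),round(z(D,u,260),4))
Ds=np.load("scene8.npy") 
for u,v in ((300,183),(292,176),(284,168),(276,161)): print('scene',np.round(at_d("scene",u,v,Ds[v,u]),4))
```

```text
u, blade/handle, floor below, floor above, floor at start(file row), bench
364 0.0152 0.0066 0.0068 0.0639 0.0019
372 0.0174 0.0072 0.0635 0.0071 0.0014
380 0.0161 0.0065 0.0634 0.0075 0.0014
388 0.0167 0.0058 0.0071 0.0069 0.0024
396 0.0161 0.0071 0.0067 0.0067 0.1169
404 0.0161 0.0629 0.0068 0.006 0.0019
412 0.0174 0.0063 0.0053 0.0059 0.0029
430 0.0247 0.0066 0.006 0.0066 0.0008
440 0.0248 0.0067 0.0064 0.0062 0.0011
450 0.1371 0.0064 0.0062 0.0056 0.0017
scene [ 0.5104 -0.1543  0.0135]
scene [ 0.5102 -0.1978  0.0151]
scene [ 0.5051 -0.2518  0.0148]
scene [ 0.5048 -0.3007  0.0165]
```

With averaging, the blade is uniformly about 10 mm above the tray floor and the handle about 18 mm, so the file is flat and the slope was single-pixel noise. The tub at (341,200) and the anvil at (297,219) are at the same pixels as in the first picture. Handing in.

Run:
```python
from h import *
a=cv2.imread("pics/scene0.png").astype(int);b=cv2.imread("pics/scene8.png").astype(int)
print("mean diff tub/anvil:",np.abs(a-b)[185:215,325:355].mean(),np.abs(a-b)[200:240,270:322].mean())
print(env.close_job())
```

```text
mean diff tub/anvil: 1.7681481481481482 1.9900641025641026
the job is handed in; nothing more can be done
None
```

I laid the file flat in the tray and then pressed the round, bar and square keys in that order. I handed the job in at about 19 s of the 61 s allowed.

- **File:** I lowered it until it touched the tray floor, which showed as about 5 N at the wrist, and then released it. At the end the blade top measured about 10 mm above the floor and the handle top about 18 mm, so it lies flat. It is clear of all the tray walls.
- **Keys:** Each key went down to its stop, with the force stepping up to about 14–16 N at the same height each time. Pictures show the round and bar keys back up before the next press; the square key I saw up only in the final picture. The cross key was never touched.
- **Bystanders:** The tub and anvil show no change between the first and last pictures. The arm was clear of everything and holding still at hand-in.
- **A reading that disagreed:** Single-pixel depth first suggested the blade sloped from 12 to 18 mm. Averaging the pixels and comparing with the tray floor showed this was sensor noise, apart from a few missing depth readings.

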